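# Centre the egg cup on its breakfast stand

### The job

The egg cup on the little round stand has been set down close to the edge. With light pushes or taps of the fingertips low on its foot, slide it over until the foot stands wholly inside the dark ring in the middle of the stand, upright and still, then take the hand away. The cup is wobbly: do not grasp or lift it, hit it hard, or tip it, and leave the stand, the two shakers and the jam jar where they are.

Things in the scene. Friction and masses are not known exactly. Their poses are not given: they have to be found in the camera images.
- egg_cup: Blue egg cup, brown egg fixed in it (one rigid round piece, 120 g). Origin: centre of underside; z up; 64 mm tall. Sizes in mm: narrow sole, radius 13, 5 high. Above it the widest part, a foot plate of radius 26 at heights 5 to 10: push there. Stem radius 9, bowl radius 22.5 (heights 29 to 42). Slides freely; pushed at bowl or egg it rocks over. Starts 27 to 40 off the stand's middle.
- stand: Loose round pedestal stand of pale wood, about 0.8 kg, 40 mm high, standing on the serving board. Origin: centre of its underside; z up. Its flat top is a disc of radius 60 mm (rim 8 mm thick), on a neck of radius 22 mm and a base of radius 48 mm. Its yaw means nothing.
- stand_center (a point): Middle of the stand's flat top (the level on which the egg cup stands), 40 mm above the stand's underside. A flush dark brown ring, inner radius 32 mm and outer radius 37 mm, is inlaid around it: the foot plate is wholly inside when the cup is within 6 mm of the middle.
- board: Fixed serving board of dark wood, 340 mm (x) by 460 mm (y) by 15 mm thick, lying on the worktop. Origin: centre of its underside. The stand, shakers and jar stand on it.
- salt_shaker: White shaker with a steel top, radius 21 mm, 65 mm tall, loose on the board. Origin: centre of its underside. Leave it alone.
- pepper_shaker: Black shaker with a steel top, radius 21 mm, 65 mm tall, loose on the board. Origin: centre of its underside. Leave it alone.
- jam_jar: Amber glass jar with a brass-coloured lid, radius 27 mm, 70 mm tall, loose on the board. Origin: centre of its underside. Leave it alone.
There are look-alikes about, which are no part of the job. What is shaped like the egg_cup but purple or red is not meant. There is more than one size of the stand; the job needs the smaller.

How it is judged:
At the end, for the whole second after the job is handed in: The egg cup stands upright (within 3 degrees) and still on the stand's top, its middle within 6 mm of the stand's middle (foot wholly inside the dark ring); the stand, both shakers and the jam jar are each within 15 mm of where they started (horizontal distance between egg_cup and stand_center below 0.006 m and angle between each of egg_cup, stand's own z axis and vertical below 0.05 rad and z of egg_cup in the frame of stand between 0.037 and 0.043 m and linear speed of egg_cup below 0.01 m/s and angular speed of egg_cup below 0.1 rad/s and distance of each of stand, salt_shaker, pepper_shaker, jam_jar from where it was at the start of the episode below 0.015 m); the robot touches nothing.
It fails at once if the egg cup is tipped over or rocked by more than 17 degrees (angle between egg_cup's own z axis and vertical above 0.3 rad).
It fails at once if the egg cup is lifted more than 10 mm off the stand's top, or falls off the stand (z of egg_cup in the frame of stand above 0.05 m or z of egg_cup in the frame of stand below 0.03 m).
It fails at once if the egg cup is squeezed or struck hard (more than 10 N from the robot) (contact force between any of the fingers, the arm and egg_cup above 10 N).
It fails at once if the stand is shoved more than 15 mm, or lifted or tipped (distance of stand from where it was at the start of the episode above 0.015 m or angle between stand's own z axis and vertical above 0.1 rad).
It fails at once if a shaker or the jam jar is moved more than 15 mm or knocked over (distance of any of salt_shaker, pepper_shaker, jam_jar from where it was at the start of the episode above 0.015 m or angle between any of salt_shaker, pepper_shaker, jam_jar's own z axis and vertical above 0.3 rad).
It also fails if it takes over 54 s, if anything falls off the work surface, if the arm or the gripper's body presses on something with over 40 N, if the wrist force passes 120 N, or if a joint passes its speed limit or range.

### The arm

A 6-joint arm with a two-finger parallel gripper is mounted at the origin on the work surface. World frame = base frame: x ahead of the robot, y to its left, z up, the work surface at z = 0. Lengths are in m, angles in rad, forces in N, time in s.
With the tool pointing down it reaches from about 0.25 to 0.775 m from the base axis. Payload 4 kg.
Tool frame: the origin (TCP) lies at the very end of the fingers, on their centre line; the grasp point (between the pads) lies 19 mm behind it; z points along the fingers, y is the line along which they close (so a half turn about z gives the same grasp; the last joint's range is limited). The gripper opens to 94 mm and grips with 3 to 60 N. Pads are 16 mm wide; open, the fingers measure 119 mm over their backs; the gripper's body (75 mm by 177 mm) begins 78 mm behind the grasp point.
Start: joints at [1.2, 0.087, 1.371, -0, 1.684, -0.103], TCP at [0.146, 0.53, 0.206] pointing down, gripper open.
Joint ranges: [-3.1, 3.1], [-0.76, 2.03], [0.27, 2.55], [-1.08, 4.22], [0.17, 2.65], [-2.57, 2.57]. Speed limits (rad/s): [2.79, 2.79, 3.14, 3.14, 3.14, 3.14].

### API

Orientations are given as [roll, pitch, yaw] about the fixed x, y, z axes, in that order (R = Rz(yaw) Ry(pitch) Rx(roll)).
In Python, from bench import robot, vision gives the robot as it stands.
- The arm moves only by the shell command python3 -m crank 'ROWS'. ROWS is JSON, a list of rows, each a list of 3 entries, a list of its own where there are three numbers: the closure, from 0 (fully open) to 1 (shut), then the shift along the tool's x, y, z in m, then the turn, a rotation vector about the tool's x, y, z in degrees. A call has 1 to 8 rows; each row shifts and turns the commanded pose from where the row before left it, along the tool's axes as they then stand; what a row does not reach is not made up. A row lasts 1/10 s, in which the tool goes at most 50 mm and 8.59 degrees, less where a joint would pass 70% of its speed; a pose out of reach is approached as far as the arm can. A call with a gripper value outside its range is refused whole. The fingers move at their own pace and stop on an object; the grip force is fixed at half the most. Time passes only in rows, so rows that do not move let the fingers close. It gives the time, the measured TCP pose, the force, the opening and the grip force at its end, in the units of the state.
- robot.get_obs(): the state, without advancing time (a new reading comes with each control period).
- vision.snapshot(name): name is "scene" or "top" or "wrist"; returns a dict with "color" (420x560x3 uint8, red, green, blue), "z_map" (420x560 float32, m along the optical axis (not along the pixel's ray), 0 where there is no reading), "fx", "fy", "cx", "cy" (pixels), "dist" ([k1, k2, p1, p2, k3] as OpenCV has them; the pictures are not rectified), "R" (3x3) and "t" (3): a world point X has camera coordinates R X + t. Camera axes: x right, y down, z forward; pixel columns grow to the right and rows downward; lengths in m; the calibration is good to about 2 mm. A picture is of the moment at which its call begins.
- robot.close_job(): hands the job in; it is judged then, once.
The state is a dict: "time": time; "joint_positions": joint angles; "qvel": joint speeds; "joint_torque": joint torques, N m; "tool_pos": TCP position; "ee_rot": TCP orientation; "wrist_force": force on the tool from outside, world axes, zero at the start; "wrist_torque": the same for the moment, N m; "width": finger opening in m; "finger_force": force on a finger pad.
Only numpy, scipy, OpenCV 4.12 (cv2) and the standard library are available. Lean on these libraries where they do the work, as an engineer would, in place of code of your own. Each camera call takes 0.05 s, during which the arm holds its last target. There are 200 camera calls.

## Working session

There is one attempt and no reset: what is moved stays moved. The work goes in short steps, Python scripts to look and compute and a shell command to move; the robot and the scene stay as the last step left them, time stands still between calls to the robot, and variables do not carry over. Pictures are saved under pics/ and viewed, at most 10 in all, crops included, and the job is handed in when it is done.

```bash
mkdir -p pics; ls; python3 - <<'E'
from bench import robot, vision
import cv2,numpy as np
o=robot.get_obs(); print({k:np.round(v,3).tolist() for k,v in o.items()})
a=vision.snapshot("scene");b=vision.snapshot("top")
cv2.imwrite("pics/s.png",a["color"][:,:,::-1]);cv2.imwrite("pics/t.png",b["color"][:,:,::-1])
for c in(a,b): print(c["fx"],c["cx"],c["cy"],c["dist"],np.round(-c["R"].T@c["t"],3),np.round(c["R"],2).tolist())
E
```

```text
pics
{'time': 0.0, 'joint_positions': [1.2, 0.088, 1.372, 0.0, 1.684, -0.103], 'qvel': [-0.001, -0.001, -0.001, 0.0, 0.0, -0.001], 'joint_torque': [-0.001, -34.02, -30.242, 0.072, 0.033, -0.0], 'tool_pos': [0.145, 0.53, 0.204], 'ee_rot': [-3.139, -0.0, 2.874], 'wrist_force': [-0.465, 0.319, -0.956], 'wrist_torque': [-0.032, 0.02, -0.012], 'finger_force': 0.0, 'width': 0.094}
425.46530749195966 274.9396637220659 212.32699611001155 [-0.01715493  0.          0.          0.          0.        ] [ 1.19  -0.467  0.595] [[0.61, 0.79, 0.0], [0.49, -0.37, -0.79], [-0.62, 0.49, -0.61]]
442.2091613149275 280.2911245024238 208.315354236833 [-0.08507558  0.          0.          0.          0.        ] [ 0.518 -0.033  0.997] [[0.0, -1.0, 0.01], [-0.99, -0.01, -0.11], [0.11, -0.01, -0.99]]
```

View pics/s.png

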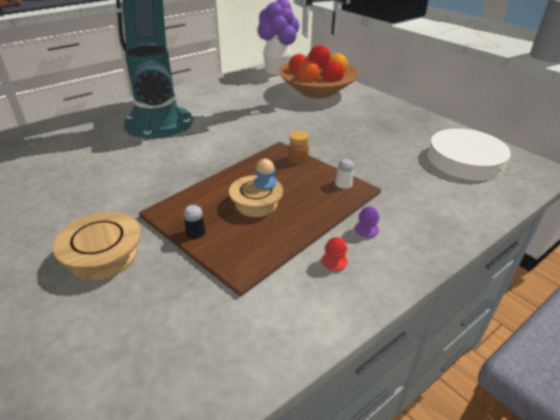

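View pics/t.png

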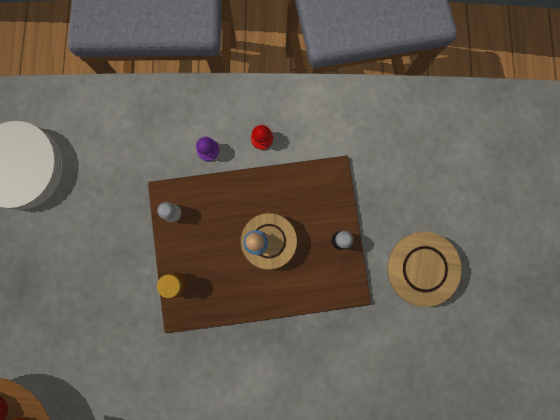

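Stand candidates: small (269,242) on the board in the top view, large (425,269) on the worktop. The small one fits, since it is on the board and holds the blue cup. Cup candidates: blue (255,241) on that stand, purple (207,149) and red (262,137). Blue is the one meant. I'll confirm with an enlarged crop and measure.

```bash
cat > h.py <<'E'
import cv2,numpy as np
from bench import robot,vision
from scipy.optimize import least_squares
def K(c): return np.array([[c["fx"],0,c["cx"]],[0,c["fy"],c["cy"]],[0,0,1.]])
def und(c,p): return cv2.undistortPoints(np.float64(p).reshape(-1,1,2),K(c),np.float64(c["dist"]))[:,0]
def plane(c,p,z):
    d=np.c_[und(c,p),np.ones(len(np.reshape(p,(-1,2))))]@c["R"]; o=-c["R"].T@c["t"]
    return (o+d*((z-o[2])/d[:,2])[:,None])[:,:2]
def cloud(c):
    h,w=c["z_map"].shape; v,u=np.mgrid[:h,:w]; z=c["z_map"].ravel()
    n=und(c,np.c_[u.ravel(),v.ravel()]); X=(np.c_[n,np.ones(len(n))]*z[:,None]-c["t"])@c["R"]
    X[z==0]=np.nan; return X.reshape(h,w,3)
def circ(P,r=None):
    f=lambda q:np.hypot(P[:,0]-q[0],P[:,1]-q[1])-(q[2] if r is None else r)
    s=least_squares(f,[*P.mean(0),.03],loss="soft_l1",f_scale=.001); return s.x,np.sqrt(np.mean(f(s.x)**2))
def pix(c,X):
    return cv2.projectPoints(np.float64(X).reshape(-1,1,3),cv2.Rodrigues(c["R"])[0],c["t"],K(c),np.float64(c["dist"]))[0][:,0]
E
python3 - <<'E'
from h import *
ims=[]
for n,(u,v) in(("scene",(260,190)),("top",(265,242))):
    c=vision.snapshot(n);im=np.ascontiguousarray(c["color"]);X=cloud(c);hsv=cv2.cvtColor(im,cv2.COLOR_RGB2HSV)
    box=np.zeros(im.shape[:2],bool);box[v-40:v+40,u-40:u+40]=1
    x=X[...,2]
    top=box&(hsv[...,2]>110)&(hsv[...,0]<30)&(abs(x-.055)<.006)
    print(n,"stand top z med",np.nanmedian(x[top]),top.sum())
    for zb in (np.arange(.045,.066,.004)): print(round(zb,3),(box&(abs(x-zb)<.002)).sum(),end=" ")
    print()
    # disc outline
    m=(box&(x>.047)).astype(np.uint8);cs=max(cv2.findContours(m,0,1)[0],key=cv2.contourArea)[:,0]
    P=plane(c,cs,.055)
    print("disc",circ(P), )
    if n=="top": np.save("S.npy",circ(P,.06)[0][:2])
    blue=box&(hsv[...,0]>95)&(hsv[...,0]<125)&(hsv[...,1]>90)
    ys,xs=np.nonzero(blue);print("blue n",len(xs),xs.mean(),ys.mean())
    Q=X[blue];Q=Q[np.isfinite(Q[:,0])];print("blue z",np.percentile(Q[:,2],[2,25,50,75,98]))
    cup=box&(x>.085)&(x<.1); Q=X[cup]; print("bowl",circ(Q[:,:2],.0225),len(Q),np.nanmax(x[box]))
    for name,(a,b) in dict(salt=(169,212),jar=(169,286),pep=(344,240)).items():
        if n=="top": print(name,plane(c,[(a,b)],.08))
    ims.append(cv2.resize(im[v-40:v+40,u-40:u+40],None,fx=5,fy=5,interpolation=cv2.INTER_CUBIC))
    # wrist cam
c=vision.snapshot("wrist");print("wrist",c["fx"],np.round(-c["R"].T@c["t"],3),np.round(c["R"],2).tolist())
cv2.imwrite("pics/crop.png",np.hstack(ims)[:,:,::-1])
E
```

```text
scene stand top z med 0.056052266149601356 1114
0.045 18 0.049 68 0.053 210 0.057 937 0.061 14 0.065 80 
disc (array([ 0.55135884, -0.02133928,  0.06380301]), np.float64(0.02408404791164183))
blue n 216 265.19444444444446 180.875
blue z [0.06489847 0.06737102 0.0689793  0.0763751  0.09530252]
bowl (array([0.54397231, 0.00633656, 0.03      ]), np.float64(0.0016228983322708476)) 114 0.1218591624617895
top stand top z med 0.054664614728358187 1492
0.045 0 0.049 25 0.053 1110 0.057 863 0.061 20 0.065 74 
disc (array([ 0.54918167, -0.0219717 ,  0.05881921]), np.float64(0.0005859363774642217))
blue n 121 257.06611570247935 243.40495867768595
blue z [0.06280885 0.06516643 0.09450436 0.09634259 0.09926334]
bowl (array([0.54650863, 0.00614863, 0.03      ]), np.float64(0.0019276692020170358)) 87 0.12123918301122577
salt [[0.60746538 0.18616695]]
jar [[0.45456627 0.18211545]]
pep [[ 0.55086369 -0.17886226]]
wrist 370.3254847486618 [0.081 0.548 0.385] [[0.26, 0.96, -0.0], [0.94, -0.26, 0.23], [0.23, -0.06, -0.97]]
```

View pics/crop.png

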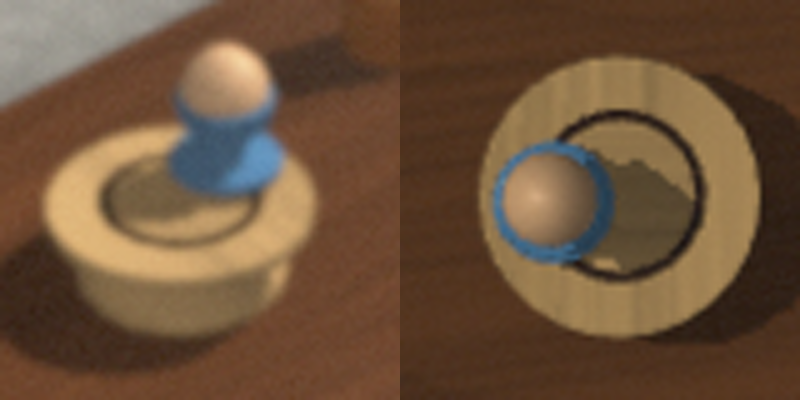

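The crop confirms it: the blue cup with the egg stands on the smaller stand, near its +y edge. Stand middle ≈ (0.549, -0.022), cup ≈ (0.545, 0.0065), top z ≈ 0.055. I'll push along about -y with the two fingertips ~30 mm apart, which cradles the foot plate. First I turn the tool (yaw to 1.71), with the gripper partly closed.

```bash
python3 -m crank '[[0.68,[0,0,0],[0,0,8.3]],[0.68,[0,0,0],[0,0,8.3]],[0.68,[0,0,0],[0,0,8.3]],[0.68,[0,0,0],[0,0,8.3]],[0.68,[0,0,0],[0,0,8.3]],[0.68,[0,0,0],[0,0,8.3]],[0.68,[0,0,0],[0,0,8.3]],[0.68,[0,0,0],[0,0,8.5]]]'; cat >> h.py <<'E'
def to(T):
    from scipy.spatial.transform import Rotation as Ro
    o=robot.get_obs();R=Ro.from_euler("xyz",o["ee_rot"]).as_matrix()
    print("shift mm",np.round(1e3*R.T@(np.array(T)-o["tool_pos"]),1),"pos",np.round(o["tool_pos"],4),"rot",np.round(o["ee_rot"],4),"w",o["width"],"F",np.round(o["wrist_force"],2),"t",o["time"])
E
python3 -c "
from h import *
to([.538,.056,.2])"
```

```text
time: 1.05
tool_pos: [0.1455, 0.5303, 0.2053]
ee_rot: [-3.141, 0.0, 1.705]
wrist_force: [-0.4, -0.2, 0.2]
width: 0.0333
finger_force: 0.0
shift mm [-522.7  325.3    5.4] pos [0.1455 0.5303 0.2053] rot [-3.1415e+00  2.0000e-04  1.7053e+00] w 0.03332676943309609 F [-0.36 -0.18  0.18] t 1.05
```

```bash
python3 -m crank '[[0.68,[-0.040,0.025,0],[0,0,0]],[0.68,[-0.040,0.025,0],[0,0,0]],[0.68,[-0.040,0.025,0],[0,0,0]],[0.68,[-0.040,0.025,0],[0,0,0]],[0.68,[-0.040,0.025,0],[0,0,0]],[0.68,[-0.040,0.025,0],[0,0,0]],[0.68,[-0.040,0.025,0],[0,0,0]],[0.68,[-0.040,0.025,0],[0,0,0]]]' && python3 -m crank '[[0.68,[-0.040,0.025,0],[0,0,0]],[0.68,[-0.040,0.025,0],[0,0,0]],[0.68,[-0.040,0.025,0],[0,0,0]],[0.68,[-0.030,0.025,0],[0,0,0]],[0.68,[0,0.025,0],[0,0,0]],[0.68,[0,0,0],[0,0,0]]]'
python3 - <<'E'
from h import *
to([.538,.056,.12])
c=vision.snapshot("wrist");cv2.imwrite("pics/w1.png",c["color"][:,:,::-1])
S=[.5492,-.022,.055];print(pix(c,[S,[.545,.0065,.055]]),-c["R"].T@c["t"])
E
```

```text
time: 1.85
tool_pos: [0.3893, 0.24, 0.2056]
ee_rot: [3.141, -0.0, 1.711]
wrist_force: [0.2, 1.1, -0.2]
width: 0.0301
finger_force: 0.0
time: 2.45
tool_pos: [0.535, 0.1095, 0.2042]
ee_rot: [-3.14, -0.0, 1.709]
wrist_force: [-0.4, -0.4, -0.2]
width: 0.0298
finger_force: 0.0
shift mm [-53.4  -4.3  84.2] pos [0.535  0.1095 0.2042] rot [-3.1404e+00 -2.0000e-04  1.7088e+00] w 0.029818574708649376 F [-0.38 -0.45 -0.2 ] t 2.45
[[275.17120505 333.10926273]
 [274.8421919  306.59820988]] [0.52614572 0.17582172 0.38430821]
```

View pics/w1.png

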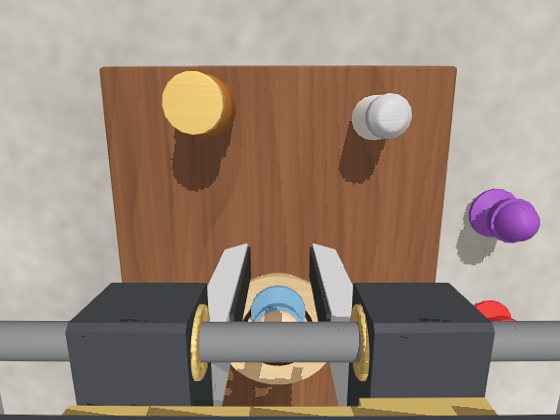

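The wrist picture shows the foot plate and bowl as a blue crescent near (278,300), centred between the fingers at (240,250) and (320,250). The stand rim runs around (278,330). I'll measure the foot plate's arc here.

```bash
python3 - <<'E'
from h import *
for n in("wrist","scene"):
    c=vision.snapshot(n);im=c["color"];hsv=cv2.cvtColor(im,cv2.COLOR_RGB2HSV);X=cloud(c)
    near=np.hypot(X[...,0]-.547,X[...,1]+.008)<.075
    blue=near&(hsv[...,0]>90)&(hsv[...,0]<125)&(hsv[...,1]>70)
    pl=blue&(X[...,2]>.055)&(X[...,2]<.072)
    P=X[pl];print(n,blue.sum(),pl.sum(),"z",np.median(P[:,2]))
    if n=="wrist":
        cols=np.unique(np.nonzero(blue)[1]);e=np.array([(u,np.nonzero(blue[:,u])[0].min()) for u in cols])
    else:
        cols=np.unique(np.nonzero(blue)[1]);e=np.array([(u,np.nonzero(blue[:,u])[0].max()+.5) for u in cols])
    z=.065 if n=="wrist" else .060
    print("cup",circ(plane(c,e[2:-2],z),.026))
    w=near&(hsv[...,0]<28)&(X[...,2]>.05)&(X[...,2]<.06)&(hsv[...,2]>90)
    Q=X[w][:,:2]; hull=cv2.convexHull(Q.astype(np.float32))[:,0]
    print("stand hull",circ(hull,.06),len(hull),"z",np.median(X[w][:,2]))
E
```

```text
wrist 1270 963 z 0.06709069267193532
cup (array([0.54795129, 0.00687829, 0.03      ]), np.float64(0.00032242203691646473))
stand hull (array([ 0.55104838, -0.02056736,  0.03      ]), np.float64(0.00046927657428444625)) 29 z 0.05580054027148748
scene 246 162 z 0.06781217152078295
cup (array([ 0.58008856, -0.01920546,  0.03      ]), np.float64(0.004583144217926919))
stand hull (array([ 0.54964287, -0.02294248,  0.03      ]), np.float64(0.0006459368473084486)) 29 z 0.056066694562491186
```

```bash
python3 -m crank '[[0.68,[0,0,0.030],[0,0,0]],[0.68,[-0.020,-0.002,0.030],[0,0,0]],[0.68,[-0.020,-0.002,0.030],[0,0,0]],[0.68,[-0.011,-0.001,0.030],[0,0,0]],[0.68,[0,0,0.015],[0,0,0]],[0.68,[0,0,0.008],[0,0,0]],[0.68,[0,0,0],[0,0,0]],[0.68,[0,0,0],[0,0,0]]]'
python3 - <<'E'
from h import *
to([.540,.056,.0595])
c=vision.snapshot("scene");cv2.imwrite("pics/s2.png",cv2.resize(c["color"][120:240,190:350,::-1],None,fx=5,fy=5,interpolation=cv2.INTER_CUBIC))
E
```

```text
time: 3.4
tool_pos: [0.5363, 0.0603, 0.0641]
ee_rot: [3.139, 0.0, 1.713]
wrist_force: [0.8, -0.4, 1.0]
width: 0.0298
finger_force: 0.0
shift mm [-4.7  3.   4.6] pos [0.5363 0.0603 0.0641] rot [3.1388e+00 1.0000e-04 1.7126e+00] w 0.029840527332081403 F [ 0.75 -0.4   1.04] t 3.4
```

View pics/s2.png

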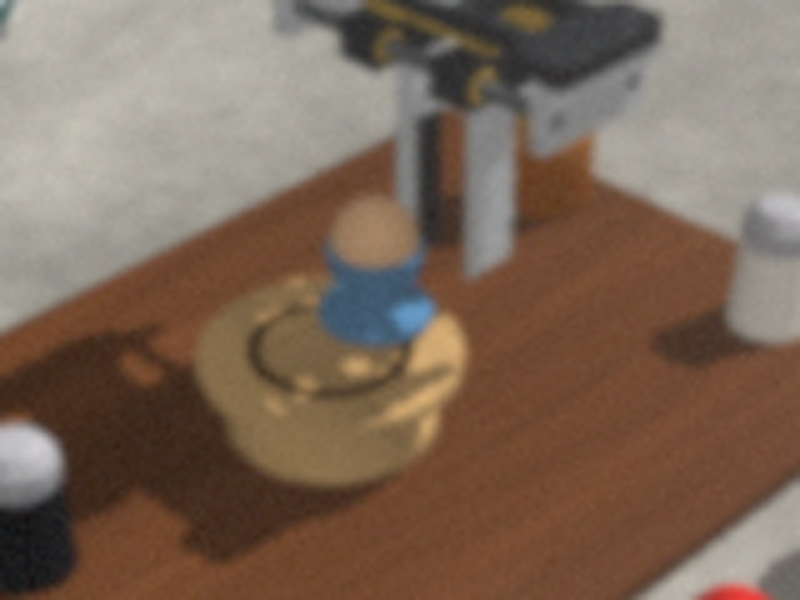

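The fingers hang just behind the cup, clear of it, at about (400–510, 260) in the crop. Next: lower 4.5 mm, correct 3 mm sideways and close up.

```bash
python3 -m crank '[[0.68,[-0.005,0.003,0.0045],[0,0,0]],[0.68,[-0.005,0,0],[0,0,0]],[0.68,[-0.004,0,0],[0,0,0]],[0.68,[-0.003,0,0],[0,0,0]],[0.68,[-0.002,0,0],[0,0,0]],[0.68,[0,0,0],[0,0,0]],[0.68,[0,0,0],[0,0,0]]]'
python3 - <<'E'
from h import *
to([.546,.0072,.0595])
c=vision.snapshot("wrist");cv2.imwrite("pics/w2.png",c["color"][:,:,::-1])
E
```

```text
time: 4.15
tool_pos: [0.541, 0.041, 0.058]
ee_rot: [3.142, -0.0, 1.711]
wrist_force: [-0.7, 0.2, -0.3]
width: 0.0297
finger_force: 0.0
shift mm [-34.1   0.2  -1.5] pos [0.541 0.041 0.058] rot [ 3.1416e+00 -2.0000e-04  1.7112e+00] w 0.029708863890981724 F [-0.68  0.25 -0.32] t 4.15
```

View pics/w2.png

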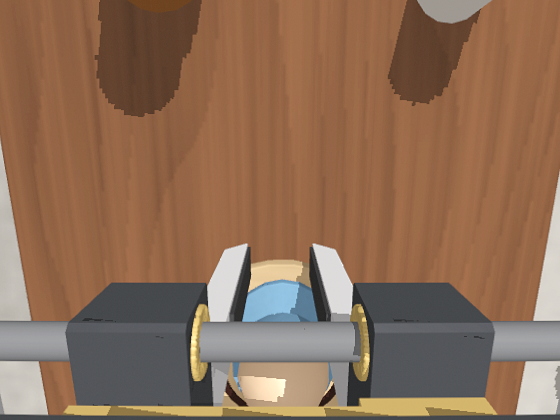

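The foot plate sits centred between the tips (arc at about x=282, gap centre 280) and is not touched yet. I'll start the slow push.

```bash
python3 -m crank '[[0.68,[-0.002,0,-0.001],[0,0,0]],[0.68,[-0.002,0,0],[0,0,0]],[0.68,[-0.0015,0,0],[0,0,0]],[0.68,[-0.0015,0,0],[0,0,0]],[0.68,[-0.0015,0,0],[0,0,0]],[0.68,[-0.0015,0,0],[0,0,0]],[0.68,[-0.0015,0,0],[0,0,0]],[0.68,[-0.0015,0,0],[0,0,0]]]'; python3 -m crank '[[0.68,[-0.0015,0,0],[0,0,0]],[0.68,[-0.0015,0,0],[0,0,0]],[0.68,[-0.0015,0,0],[0,0,0]],[0.68,[-0.001,0,0],[0,0,0]],[0.68,[0,0,0],[0,0,0]]]'
cat > m.py <<'E'
from h import *
to([.546,.0072,.0595])
c=vision.snapshot("scene");im=c["color"];hsv=cv2.cvtColor(im,cv2.COLOR_RGB2HSV);X=cloud(c)
near=np.hypot(X[...,0]-.547,X[...,1]+.015)<.075
b=near&(X[...,2]>.085)&(X[...,2]<.1)&(hsv[...,0]>90)&(hsv[...,0]<125);print("bowl",circ(X[b][:,:2],.0225),b.sum())
blue=(near&(hsv[...,0]>90)&(hsv[...,0]<125)&(hsv[...,1]>70)).astype(np.uint8)
w=near&(hsv[...,0]<28)&(X[...,2]>.05)&(X[...,2]<.06)&(hsv[...,2]>70)
print("stand",circ(cv2.convexHull(X[w][:,:2].astype(np.float32))[:,0],.06))
pl=(blue>0)&(X[...,2]>.058)&(X[...,2]<.07);e=[(u,np.nonzero(pl[:,u])[0].max()+.5) for u in np.unique(np.nonzero(pl)[1])]
P=plane(c,e[2:-2],.0625)
f=lambda q:np.hypot(*(P-q).T)-.026
s=least_squares(f,P.mean(0)+[-.02,.015],loss="soft_l1",f_scale=.001);print("foot",s.x,np.std(f(s.x)),len(P))
E
python3 m.py
```

```text
time: 5.0
tool_pos: [0.5429, 0.0281, 0.059]
ee_rot: [-3.142, -0.0, 1.711]
wrist_force: [-0.5, 0.1, 0.6]
width: 0.03
finger_force: 0.4
time: 5.5
tool_pos: [0.5437, 0.0225, 0.0589]
ee_rot: [3.142, 0.0, 1.711]
wrist_force: [-0.5, 0.2, -1.0]
width: 0.0301
finger_force: 0.2
shift mm [-15.5   0.2  -0.6] pos [0.5437 0.0225 0.0589] rot [3.1416e+00 1.0000e-04 1.7112e+00] w 0.030065139446866423 F [-0.5   0.21 -0.99] t 5.5
bowl (array([ 0.54492502, -0.00716466,  0.03      ]), np.float64(0.0026265696987287754)) 83
stand (array([ 0.54991737, -0.02376338,  0.03      ]), np.float64(0.0007291321374361549))
foot [ 0.54532045 -0.00586995] 0.0011073430736348792 17
```

It behaves as predicted: the cup centre is 29 mm ahead of the TCP, with ~15.5 mm left. I'll push the rest.

```bash
python3 -m crank '[[0.68,[-0.0015,0,0],[0,0,0]],[0.68,[-0.0015,0,0],[0,0,0]],[0.68,[-0.0015,0,0],[0,0,0]],[0.68,[-0.0015,0,0],[0,0,0]],[0.68,[-0.0015,0,0],[0,0,0]],[0.68,[-0.0015,0,0],[0,0,0]],[0.68,[-0.0015,0,0],[0,0,0]],[0.68,[-0.0015,0,0],[0,0,0]]]'; python3 -m crank '[[0.68,[-0.001,0,0],[0,0,0]],[0.68,[-0.001,0,0],[0,0,0]],[0.68,[-0.0005,0,0],[0,0,0]],[0.68,[0,0,0],[0,0,0]],[0.68,[0,0,0],[0,0,0]]]';python3 m.py
```

```text
time: 6.35
tool_pos: [0.5453, 0.0107, 0.0589]
ee_rot: [-3.142, -0.0, 1.711]
wrist_force: [0.1, 0.1, 0.0]
width: 0.0303
finger_force: 0.3
time: 6.85
tool_pos: [0.5457, 0.0083, 0.059]
ee_rot: [3.142, 0.0, 1.711]
wrist_force: [0.9, 0.4, 0.7]
width: 0.03
finger_force: 0.2
shift mm [-1.1  0.2 -0.5] pos [0.5457 0.0083 0.059 ] rot [3.1415e+00 1.0000e-04 1.7114e+00] w 0.029997846972394635 F [0.94 0.38 0.69] t 6.85
bowl (array([ 0.54718141, -0.02156195,  0.03      ]), np.float64(0.0035749311420508268)) 80
stand (array([ 0.55000008, -0.02407838,  0.03      ]), np.float64(0.0010757349679694594))
foot [ 0.5473971  -0.01962584] 0.00119533032551762 17
```

Now back off gently, rise clear, and check from above.

```bash
python3 -m crank '[[0.68,[0.002,0,0],[0,0,0]],[0.68,[0.006,0,0],[0,0,0]],[0.68,[0.020,0,0],[0,0,0]],[0.68,[0.030,0,0],[0,0,0]],[0.68,[0.020,0,-0.030],[0,0,0]],[0.68,[0,0,-0.045],[0,0,0]],[0.68,[0,0,-0.045],[0,0,0]],[0.68,[0.030,0,-0.030],[0,0,0]]]'; python3 -m crank '[[0.68,[0.045,0,0],[0,0,0]],[0.68,[0.045,0,0],[0,0,0]],[0.68,[0.045,0,0],[0,0,0]],[0.68,[0.045,0,0],[0,0,0]],[0.68,[0.0,0,0],[0,0,0]],[0.68,[0,0,0],[0,0,0]]]'
python3 m.py; python3 - <<'E'
from h import *
c=vision.snapshot("top");im=np.ascontiguousarray(c["color"]);hsv=cv2.cvtColor(im,cv2.COLOR_RGB2HSV);X=cloud(c)
near=np.hypot(X[...,0]-.549,X[...,1]+.022)<.075
ct=lambda m:max(cv2.findContours(m.astype(np.uint8),0,1)[0],key=cv2.contourArea)[:,0]
print("stand",circ(plane(c,ct(near&(X[...,2]>.047)),.055),.059))
b=near&(X[...,2]>.085);print("bowl outline",circ(plane(c,ct(b),.095)))
bl=near&(X[...,2]>.06);print("cup silhouette",circ(plane(c,ct(bl),.065)))
cv2.imwrite("pics/t3.png",cv2.resize(im[202:282,225:305,::-1],None,fx=6,fy=6,interpolation=cv2.INTER_CUBIC))
E
```

```text
time: 7.7
tool_pos: [0.5318, 0.1141, 0.2128]
ee_rot: [3.137, 0.002, 1.708]
wrist_force: [0.9, 1.1, -0.5]
width: 0.0303
finger_force: 0.0
time: 8.3
tool_pos: [0.5047, 0.2944, 0.2086]
ee_rot: [-3.141, 0.001, 1.714]
wrist_force: [0.3, -0.8, -0.1]
width: 0.03
finger_force: 0.0
shift mm [-290.     0.   149.4] pos [0.5047 0.2944 0.2086] rot [-3.1411e+00  9.0000e-04  1.7139e+00] w 0.030006548054231762 F [ 0.26 -0.78 -0.12] t 8.3
bowl (array([ 0.54627192, -0.02213483,  0.03      ]), np.float64(0.0013153633924484539)) 97
stand (array([ 0.55005559, -0.02368193,  0.03      ]), np.float64(0.0006521375235150093))
foot [ 0.54675323 -0.01966558] 0.001417660792433849 18
stand (array([ 0.54918868, -0.02197316,  0.03      ]), np.float64(0.000615198305922762))
bowl outline (array([ 0.54858468, -0.02183276,  0.02130405]), np.float64(0.0005274209086629873))
cup silhouette (array([ 0.54848626, -0.02186881,  0.02479668]), np.float64(0.0005347653650381627))
```

View pics/t3.png

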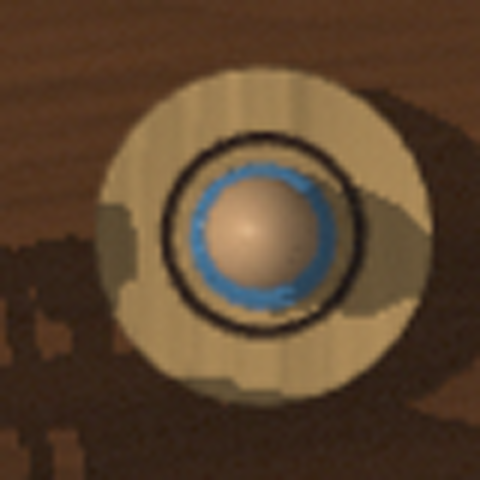

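The picture shows the cup's foot (263,237) centred inside the dark ring (centre 263,234). It measures about 1 mm off the middle, and the stand has not moved.

```bash
python3 -c "
from bench import robot
print(robot.close_job())"
```

```text
the job is handed in; nothing more can be done
None
```

The egg cup now stands upright inside the dark ring, about 1 mm from the stand's middle by the top camera (limit 6 mm), with the stand unmoved and the hand clear; the job is handed in, but no verdict came back.

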